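Clamp a bottle on the bench shaker with a cam-lever rod lock

ROBOT

A 6-joint arm with a two-finger parallel gripper is mounted at the origin on a cart in front of the work surface, level with it; the furniture and walls round the work are solid. World frame = base frame: x ahead of the robot, y to its left, z up, the work surface at z = 0. Lengths are in m, angles in rad, forces in N, time in s.
With the tool pointing down it reaches from about 0.375 to 0.9 m from the base axis. Payload 3.1 kg.
Tool frame: the origin (TCP) lies on the centre line of the jaws, within the pads' length; the fingertips stand 19 mm ahead of it and the grasp point (between the pads) is the TCP; z points along the fingers, y is the line along which they close (so a half turn about z gives the same grasp; the last joint's range is limited). The gripper opens to 85 mm and grips with 20 to 120 N. Pads are 22 mm wide; open, the fingers measure 114 mm over their backs; the gripper's body (76 mm by 85 mm) begins 54 mm behind the grasp point. The pads swing forward as they close: fully open they stand 13 mm farther back than shut.
Start: joints at [-1.438, 0.527, 1.433, -0, 1.181, -0.178], TCP at [0.191, -0.595, 0.25] pointing down, gripper open.
Joint ranges: [-3.08, 3.08], [-0.75, 2.2], [0.22, 2.44], [-1.43, 4.57], [0, 2.65], [-2.85, 2.85]. Speed limits (rad/s): [2.79, 2.79, 3.14, 3.14, 3.14, 3.14].

INTERFACE

Orientations are given as a unit quaternion [x, y, z, w].
In Python, from station import manip gives the robot as it stands.
- The arm moves only by the tool servo_tool, never from a script. Its argument "rows" is a list that holds one entry, the list of rows, each a list of 7 numbers: the turn, a rotation vector about the tool's x, y, z in degrees, then the shift along the tool's x, y, z in m, then the gripper command: -1 is shut, 1 is fully open, values between are in proportion. In form: [[[wx, wy, wz, tx, ty, tz, jaw], ...]]. A call has 1 to 8 rows; each row shifts and turns the commanded pose from where the row before left it, along the tool's axes as they then stand; what a row does not reach is not made up. A row lasts 1/12 s, in which the tool goes at most 41.7 mm and 7.16 degrees, less where a joint would pass 70% of its speed; a pose out of reach is approached as far as the arm can. A call is refused whole if a number of a shift passes 0.0417 or a number of a turn 7.16, either way. A call with a gripper value outside its range is refused whole. The fingers move at their own pace and stop on an object; "squeeze" is the grip in N (left out, the last holds). Time passes only in rows, so rows that do not move let the fingers close. It gives the time, the measured TCP pose, the force, the opening and the grip force at its end, in the units of the state.
- manip.sense(): the state, without advancing time (a new reading comes with each control period).
- manip.snapshot(name): name is "scene" or "top"; returns the picture (480x640x3 uint8, blue, green, red); there is no depth.
- manip.camera_info(name): a dict with "K" (3x3 intrinsics, pixels), "camera_from_world" (4x4, takes a point from world to camera coordinates). Camera axes: x right, y down, z forward; pixel columns grow to the right and rows downward; lengths in m; the calibration is good to about 2 mm. A picture is of the moment at which its call begins. camera_info takes no time and is no camera call.
- manip.sign_off(): hands the job in; it is judged then, once.
The state is a dict: "t": time; "q": joint angles; "qd": joint speeds; "tau": joint torques, N m; "tcp_pos": TCP position; "tool_rot": TCP orientation; "force": force on the tool from outside, world axes, zero at the start; "ft_torque": the same for the moment, N m; "finger_gap": opening from 0.0 (shut) to 1.0 (fully open); "gripper_force": force on a finger pad.
Only numpy, scipy, OpenCV 4.12 (cv2) and the standard library are available. Lean on these libraries where they do the work, as an engineer would, in place of code of your own. Each camera call takes 0.05 s, during which the arm holds its last target. There are 200 camera calls.

TASK

Secure the red-capped bottle on the bench shaker: by its blue upright grip, slide the clamp rod in until its sprung pad presses the bottle snugly (about 8 N, never more than 20 N) home against the white V stop, and let go of the grip. Then flip the red cam lever over its centre, all the way down towards the shaker's front, so that the rod is locked with the pad still pressing the bottle and the bottle upright. Work gently: push the lever with no more than 30 N.

Things in the scene. Friction and masses are not known exactly. Their poses are not given: they have to be found in the camera images.
- shaker: low bench shaker, fixed, white housing, aluminium platform, 150 (x) x 380 (y) x 40 mm high; origin: centre of its underside on the bench. Its own -x side is the front (black control strip). Along its own +y in turn: blue grip, guide fork at y -62 mm (30 mm wide, 92 mm over the bench), steel collar with red lever at y -10 mm (36 long, 44 wide, 116 high), pad, bottle, white V stop
- v_nominal (a point): point on the platform (40 mm over the bench) 135 mm along the shaker's +y, the middle of the V stop's setting range. The stop is fixed fast, but somebody set it by hand: its V's vertex may stand up to 8 mm to either side of this point along y, and that is NOT measured: see it or feel it. The white V opens towards -y and is 70 mm high; home, the bottle's centre is 30 mm short of the vertex
- bottle: loose white reagent bottle, red cap, dark red band, diameter 52 mm, 105 mm tall, 0.1 to 0.2 kg, standing on the platform between pad and V stop; origin: centre of its underside, z up. Pushed by the pad it slides on the platform (1 to 2 N); it starts 5 to 33 mm short of home
- rod: steel clamp rod, diameter 12 mm, with blue grip and sprung pad; slides along the shaker's own y. Origin on its axis, 80 mm over the bench. Unlocked it stays where it is left and takes about 8 N to slide either way, on top of what the pad presses; let go, it keeps up to 8 N of pad pressure and slips back to that if pressed more. Locked by the lever it holds fast
- pad_face (a point): centre of the face of the black pad (disc, diameter 34 mm) on the rod's +y end, where it is when not pressed in; moves with the rod. The pad yields on a spring, 5 N per mm, for at most 6 mm: once the bottle is home each further mm of rod travel adds 5 N
- rod_travel (a joint): travel of the rod, m: 0 all the way out, grows towards bottle and V stop (+y of the shaker), ends at 0.085; starts at 0 to 0.015; the bottle comes home somewhere between 0.04 and 0.06
- rod_grip (a point): point inside the blue upright grip on the rod's -y end, on its middle line, 15 mm below its top; the grip is 16 mm along the rod, 24 mm across, its top 130 mm and its lower end 68 mm over the bench; free on all four sides
- lever_angle (a joint): angle of the cam lever, rad. 0: open, standing up, leaning 0.25 back from vertical to the shaker's +x (rear); grows as it swings up and over to -x (front); 1.82: end stop, level, fully closed. Starts at 0 and springs back there if let go early. It resists by up to about 11 N at its tip (most near 1.0), is on dead centre at 1.6, then snaps down onto its stop and stays
- lever: red cam lever on the collar; origin on its hinge axis (which runs along the shaker's y) at the middle of the lever's width, 112 mm over the bench; its axes are the shaker's when the lever angle is 0 and turn with the lever
- lever_tip (a point): point inside the red lever 75 mm from the hinge axis, near its free end. The lever is a bar 10 mm thick, 16 mm wide, reaching 84 mm from the axis, with a round end bar 14 mm thick, 22 mm long, 77 mm from the axis
Mind the look-alikes: they are no part of the job. What is shaped like the bottle but purple is not meant.

How it is judged:
On the way:
1. the rod's pad presses the bottle home with more than 4 N while the lever is still open and the grip is let go (contact force between rod and bottle above 4 N and value of joint lever_angle below 0.6 rad and contact force between the fingers and rod below 0.1 N), for 0.2 s.
At the end, for the whole second after the job is handed in: the lever is past its dead centre and down (over 1.72 rad), the rod's pad presses the bottle with 4 to 14 N, and the bottle stands upright (within 0.06 rad) and still on the platform (value of joint lever_angle above 1.72 rad and contact force between rod and bottle between 4 and 14 N and angle between bottle's own z axis and vertical below 0.06 rad and linear speed of bottle below 0.01 m/s and z of bottle in the frame of shaker between 0.035 and 0.045 m); the robot touches nothing.
It fails at once if the rod presses the bottle with more than 20 N (contact force between rod and bottle above 20 N).
It fails at once if the lever is pushed with more than 30 N (contact force between the arm and lever above 30 N).
It fails at once if the lever is pushed by the fingers with more than 30 N (contact force between the fingers and lever above 30 N).
It fails at once if the bottle is tipped (angle between bottle's own z axis and vertical above 0.3 rad).
It also fails if it takes over 51 s, if anything falls off the work surface, if the arm or the gripper's body presses on something with over 40 N, if the wrist force passes 120 N, or if a joint passes its speed limit or range.

## Working session

There is one attempt and no reset: what is moved stays moved. The work goes in short steps, Python scripts to look and compute and a tool call to move; the robot and the scene stay as the last step left them, time stands still between calls to the robot, and variables do not carry over. Pictures are saved under pics/ and viewed, at most 10 in all, crops included, and the job is handed in when it is done.

Besides the shell and the picture viewer there is one more tool, called after "Emit:" by a JSON object that holds its "op" and its "data", one argument or row to a line. servo_tool: Moves the arm, as the interface text tells. Its arguments: {"type":"object","properties":{"rows":{"type":"array","items":{"type":"array","items":{"type":"array","items":{"type":"number"}}}},"squeeze":{"type":"number"}},"required":["rows"]}

```bash
mkdir -p pics; ls; python3 - <<'E'
from station import manip
import cv2
for n in("scene","top"):
    im=manip.snapshot(n); cv2.imwrite(f"pics/{n}0.png",im)
    c=manip.camera_info(n); print(n,c["K"],c["camera_from_world"])
s=manip.sense(); print(s)
E
```

```text
pics
scene [[602.472161     0.         322.59870505]
 [  0.         602.472161   246.40594018]
 [  0.           0.           1.        ]] [[-0.85902138 -0.51176303  0.01344899  0.42486247]
 [-0.26169843  0.41639276 -0.87070719  0.25026419]
 [ 0.43999569 -0.75147566 -0.49161786  0.85826311]
 [ 0.          0.          0.          1.        ]]
top [[575.64039879   0.         324.2958414 ]
 [  0.         575.64039879 246.13115634]
 [  0.           0.           1.        ]] [[-0.00770731 -0.99991481  0.0105344  -0.03039499]
 [-0.99597412  0.00673521 -0.08938783  0.5152042 ]
 [ 0.08930927 -0.01118093 -0.99594118  1.02711833]
 [ 0.          0.          0.          1.        ]]
{'t': 0.1, 'q': array([-1.43851583e+00,  5.28380427e-01,  1.43378616e+00, -1.25075823e-05,
        1.18140329e+00, -1.78512714e-01]), 'qd': array([-0.00012383, -0.00246664, -0.00211802, -0.00077864,  0.0007785 ,
        0.00266167]), 'tau': array([ 2.41365694e-05, -4.43302882e+01, -1.78586465e+01, -2.83028767e-04,
        3.83779625e-03, -1.17154670e-06]), 'tcp_pos': array([ 0.1910688 , -0.59443302,  0.24942318]), 'tool_rot': array([ 9.87949374e-01,  1.54774211e-01,  1.70690858e-05, -9.88481174e-04]), 'force': array([-1.23549269,  0.2304374 ,  0.07377053]), 'ft_torque': array([0.01640364, 0.06340235, 0.0389697 ]), 'gripper_force': 0.0, 'finger_gap': 0.9979939078381874}
```

View pics/scene0.png

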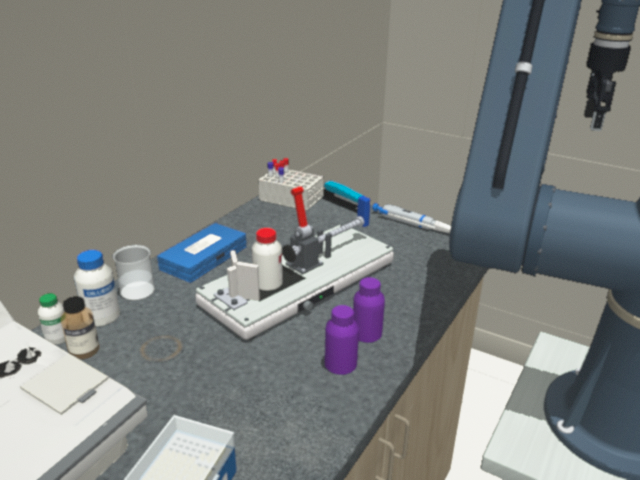

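View pics/top0.png

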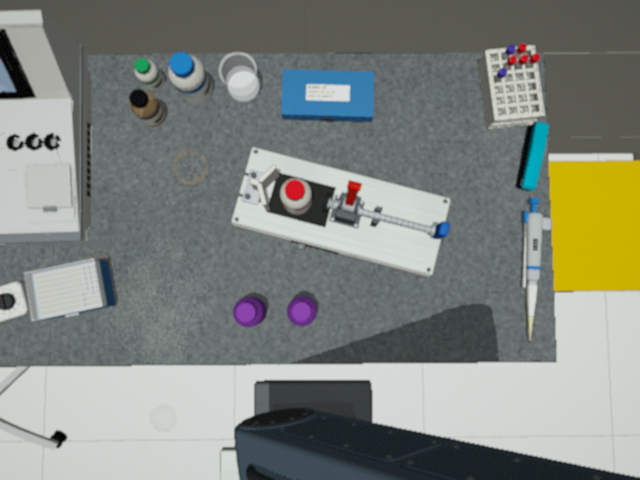

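Candidates: the red-capped white bottle at top (295,190) stands on the shaker between pad and V. The purple ones at (250,310) and (302,310) stand on the bench and are look-alikes. The only red lever is at (353,190), and the blue grip is at (442,229). Next I measure these and confirm in a crop.

```bash
cat > h.py <<'E'
import numpy as np, cv2
from station import manip
from scipy.spatial.transform import Rotation as R
def ray(n,u,v):
    c=manip.camera_info(n);K=np.array(c["K"]);T=np.array(c["camera_from_world"])
    d=T[:3,:3].T@np.linalg.solve(K,[u,v,1.]);o=-T[:3,:3].T@T[:3,3];return o,d
def onz(n,u,v,z):
    o,d=ray(n,u,v);return o+d*(z-o[2])/d[2]
def proj(n,p):
    c=manip.camera_info(n);q=(np.array(c["camera_from_world"])@np.append(p,1))[:3];q=np.array(c["K"])@q;return q[:2]/q[2]
def two(a,b):
    (o1,d1),(o2,d2)=ray("top",*a),ray("scene",*b)
    s=np.linalg.lstsq(np.c_[d1,-d2],o2-o1,rcond=None)[0]
    p,q=o1+d1*s[0],o2+d2*s[1];return (p+q)/2,np.linalg.norm(p-q)
def blobs(im,lo,hi,box,amin=15):
    x0,y0,x1,y1=box
    h=cv2.cvtColor(im[y0:y1,x0:x1],cv2.COLOR_BGR2HSV);h[...,0]=(h[...,0].astype(int)+30)%180
    m=cv2.inRange(h,lo,hi);n,_,st,ce=cv2.connectedComponentsWithStats(m)
    return [(st[i]+[x0,y0,0,0,0],ce[i]+[x0,y0]) for i in range(1,n) if st[i,4]>=amin],m
RED=((20,140,70),(40,255,255));BLUE=((135,120,50),(155,255,255))
E
python3 - <<'E'
from h import *
t=cv2.imread("pics/top0.png");s=cv2.imread("pics/scene0.png")
# platform: bright region largest contour minAreaRect
g=cv2.cvtColor(t,cv2.COLOR_BGR2HSV);m=cv2.inRange(g,(0,0,165),(179,45,255));m[:130]=0;m[300:]=0;m[:,:215]=0;m[:,470:]=0
m=cv2.morphologyEx(m,cv2.MORPH_CLOSE,np.ones((3,3)))
c=max(cv2.findContours(m,0,2)[0],key=cv2.contourArea);b=cv2.boxPoints(cv2.minAreaRect(c));print(b)
P=np.array([onz("top",*p,.04) for p in b]);print(P,P.mean(0),[np.linalg.norm(P[i]-P[i-1]) for i in range(4)])
print("topred",blobs(t,*RED,(230,140,460,280))[0]);print("topblue",blobs(t,*BLUE,(400,200,470,260))[0])
print("scred",blobs(s,*RED,(230,180,330,290))[0]);print("scblue",blobs(s,*BLUE,(345,185,380,235))[0])
a=cv2.resize(t[140:285,225:460],None,fx=3,fy=3,interpolation=2);cv2.imwrite("pics/crop1.png",a)
E
```

```text
[[230.3406  223.31386]
 [250.76102 145.61665]
 [451.60568 198.40276]
 [431.18527 276.09998]]
[[ 0.55581575  0.13475279  0.04      ]
 [ 0.6981915   0.09859783  0.04      ]
 [ 0.59879058 -0.26544396  0.04      ]
 [ 0.45829753 -0.22491826  0.04      ]] [ 0.57777384 -0.0642529   0.04      ] [np.float64(0.3726567740173504), np.float64(0.14689463971420344), np.float64(0.37736848270793927), np.float64(0.14622117091739992)]
topred [(array([285, 180,  20,  20, 296]), array([294.5       , 189.63513514])), (array([346, 181,  15,  24, 201]), array([352.04477612, 191.78109453]))]
topblue [(array([434, 222,  16,  16, 177]), array([442.10169492, 229.75706215]))]
scred [(array([292, 187,  15,  40, 315]), array([299.51111111, 205.5047619 ])), (array([256, 228,  20,  15, 248]), array([265.8266129 , 234.99596774]))]
scblue [(array([357, 195,  13,  32, 268]), array([363.73880597, 208.74626866])), (array([372, 203,   8,   9,  44]), array([375.77272727, 207.        ]))]
```

View pics/crop1.png

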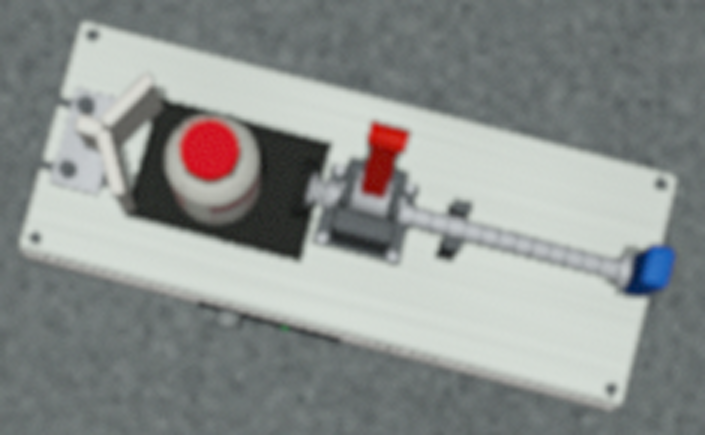

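The crop confirms it: red cap at crop (210,150), lever tip at (388,138) and blue grip at (655,270). The V is on the left, the pad is to the right of the bottle, and the front strip faces the robot at the bottom.

```bash
cat >> h.py <<'E'
C=np.array([.5778,-.0643,0]);yaw=np.arctan2(-.264,.9645)
def sh(p,C=C):
    return R.from_euler('z',-yaw).apply(np.array(p)-C)
def wo(p,C=C): return R.from_euler('z',yaw).apply(p)+C
E
python3 - <<'E'
from h import *
g=lambda u,v:(u/3+225,v/3+140)
print("cap",sh(onz("top",294.5,189.6,.145)), "grip top",sh(onz("top",442.1,229.8,.122)))
p,e=two((442.1,229.8),(363.7,208.7));print("grip2",sh(p),e)
p,e=two((294.5,189.6),(265.8,235));print("cap2",sh(p),e)
p,e=two((354,184.5),(297.5,190.5));print("tip2",sh(p),e)
for n,u in (("vertex outer/inner top",(85,128)),("",(107,133))):
  print(n,sh(onz("top",*g(*u),.11)))
print("pad",sh(onz("top",*g(310,190),.09)),"rod",sh(onz("top",*g(540,252),.086)))
s=manip.sense();print("tcp",sh(s['tcp_pos']),R.from_quat(s['tool_rot']).as_matrix(),yaw)
E
```

```text
cap [-0.00274847  0.08143841  0.145     ] grip top [-0.00073122 -0.17076109  0.122     ]
grip2 [ 0.00385365 -0.17308236  0.10274251] 0.003451924044540902
cap2 [-0.0002185   0.0833444   0.13727221] 0.003358661703000024
tip2 [ 0.02220281 -0.00918327  0.18620451] 0.001018183466996388
vertex outer/inner top [-0.00322179  0.15473847  0.11      ]
 [-0.00277381  0.14203663  0.11      ]
pad [-0.00132545  0.02391226  0.09      ] rod [-0.00134407 -0.11288617  0.086     ]
tcp [-0.23305222 -0.61342375  0.24942318] [[ 9.52089886e-01  3.05818204e-01 -2.72256003e-04]
 [ 3.05818137e-01 -9.52087933e-01  1.95842242e-03]
 [ 3.39709574e-04 -1.94785501e-03 -9.99998045e-01]] -0.26717298034696096
```

Emit:
{"op": "servo_tool", "data": {
  "rows": [
    [[0, 0, 6.62, 0, 0, 0, -1], [0, 0, 6.62, 0, 0, 0, -1], [0, 0, 6.62, 0, 0, 0, -1], [0, 0, 6.62, 0, 0, 0, -1], [0, 0, 6.64, 0, 0, 0, -1], [0, 0, 0, 0.02, -0.033, 0, -1], [0, 0, 0, 0.02, -0.033, 0, -1], [0, 0, 0, 0.02, -0.033, 0, -1]]
  ]
}}

```text
t: 0.77
tcp_pos: [0.2753, -0.5145, 0.2496]
tool_rot: [0.991, -0.134, -0.0, -0.001]
force: [0.5, -0.2, -0.9]
finger_gap: 0.002
gripper_force: 0.0
```

Emit:
{"op": "servo_tool", "data": {
  "rows": [
    [[0, 0, 0, 0.024, -0.037, 0, -1], [0, 0, 0, 0.024, -0.037, 0, -1], [0, 0, 0, 0.024, -0.037, 0, -1], [0, 0, 0, 0.024, -0.037, 0, -1], [0, 0, 0, 0.024, -0.037, 0, -1], [0, 0, 0, 0.024, -0.037, 0.01, -1], [0, 0, 0, 0.029, -0.037, 0.015, -1], [0, 0, 0, 0, 0, 0, -1]]
  ]
}}

```text
t: 1.43
tcp_pos: [0.4965, -0.32, 0.2261]
tool_rot: [0.992, -0.13, -0.001, -0.002]
force: [-0.1, -0.7, -0.0]
finger_gap: -0.001
gripper_force: 0.0
```

```bash
python3 - <<'E'
from h import *
s=manip.sense();print("tcp",sh(s['tcp_pos']),(R.from_euler('z',-yaw)*R.from_quat(s['tool_rot'])).as_matrix().round(3),s['force'],s['t'],s['finger_gap'])
E
```

```text
tcp [-0.01088335 -0.26806978  0.22612625] [[ 1.     0.006 -0.002]
 [ 0.006 -1.     0.005]
 [-0.002 -0.005 -1.   ]] [-0.09238636 -0.71815261 -0.04315359] 1.4333 -0.0009322325929704984
```

Emit:
{"op": "servo_tool", "data": {
  "rows": [
    [[0, 0, 0, 0.01, -0.02, 0.03, -1], [0, 0, 0, 0, -0.015, 0.03, -1], [0, 0, 0, 0, 0, 0.03, -1], [0, 0, 0, 0, 0, 0.03, -1], [0, 0, 0, 0, 0, 0, -1], [0, 0, 0, 0, 0, 0, -1]]
  ]
}}

```text
t: 1.93
tcp_pos: [0.5105, -0.2943, 0.1069]
tool_rot: [0.991, -0.133, -0.002, -0.001]
force: [0.5, -0.1, 0.2]
finger_gap: -0.002
gripper_force: 0.0
```

```bash
python3 - <<'E'
from h import *
s=manip.sense();print("tcp",sh(s['tcp_pos']),R.from_euler('z',-yaw).apply(s['force']),s['t'])
t=manip.snapshot("top");sc=manip.snapshot("scene")
a=np.hstack([cv2.resize(t[140:285,240:460],(440,290)),cv2.resize(sc[170:315,200:380],(360,290))]);cv2.imwrite("pics/c2.png",a)
E
```

```text
tcp [-0.0041619  -0.2395829   0.10692549] [0.53848705 0.06766227 0.21416029] 1.9333
```

View pics/c2.png

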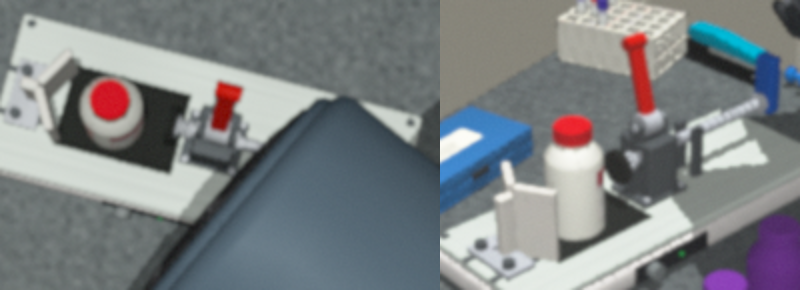

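The picture shows the arm hiding the grip in the top view. The finger is beside the blue grip at crop (768,75), and the bottle and lever are unmoved. I now advance until contact.

Emit:
{"op": "servo_tool", "data": {
  "rows": [
    [[0, 0, 0, 0.004, -0.01, 0, -1], [0, 0, 0, 0, -0.01, 0, -1], [0, 0, 0, 0, -0.01, 0, -1], [0, 0, 0, 0, -0.005, 0, -1], [0, 0, 0, 0, -0.003, 0, -1], [0, 0, 0, 0, -0.003, 0, -1], [0, 0, 0, 0, -0.003, 0, -1], [0, 0, 0, 0, 0, 0, -1]]
  ]
}}

```text
t: 2.7
tcp_pos: [0.5274, -0.254, 0.1089]
tool_rot: [0.991, -0.133, 0.0, 0.001]
force: [-1.9, -1.3, 1.7]
finger_gap: -0.002
gripper_force: 1.6
```

Emit:
{"op": "servo_tool", "data": {
  "rows": [
    [[0, 0, 0, 0, -0.002, 0, -1], [0, 0, 0, 0, -0.002, 0, -1], [0, 0, 0, 0, -0.002, 0, -1], [0, 0, 0, 0, -0.002, 0, -1], [0, 0, 0, 0, -0.002, 0, -1]]
  ]
}}

```text
t: 3.12
tcp_pos: [0.5297, -0.2466, 0.1091]
tool_rot: [0.991, -0.133, 0.0, 0.002]
force: [-4.8, -7.5, 3.1]
finger_gap: -0.0
gripper_force: 3.7
```

Emit:
{"op": "servo_tool", "data": {
  "rows": [
    [[0, 0, 0, 0, -0.003, 0, -1], [0, 0, 0, 0, -0.003, 0, -1], [0, 0, 0, 0, -0.003, 0, -1], [0, 0, 0, 0, -0.003, 0, -1], [0, 0, 0, 0, -0.002, 0, -1], [0, 0, 0, 0, -0.002, 0, -1], [0, 0, 0, 0, -0.001, 0, -1], [0, 0, 0, 0, -0.001, 0, -1]]
  ]
}}

```text
t: 3.78
tcp_pos: [0.5344, -0.2295, 0.1092]
tool_rot: [0.991, -0.133, 0.0, 0.002]
force: [-4.3, -9.1, 3.8]
finger_gap: -0.003
gripper_force: 4.1
```

```bash
cat > st.py <<'E'
from h import *
s=manip.sense();print("tcp",sh(s['tcp_pos']).round(4),R.from_euler('z',-yaw).apply(s['force']).round(2),s['t'])
t=manip.snapshot("top");sc=manip.snapshot("scene")
b=[x for x in blobs(t,*RED,(230,160,325,230))[0]];print("cap",[(sh(onz("top",*c,.145)).round(4),st[4]) for st,c in b])
b=[x for x in blobs(sc,*RED,(220,215,290,260))[0]];print("capsc",[(sh(onz("scene",*c,.137)).round(4),st[4]) for st,c in b])
E
python3 st.py
```

```text
tcp [ 0.0018 -0.1708  0.1092] [-1.72 -9.9   3.8 ] 3.7833
cap [(array([0.0029, 0.0865, 0.145 ]), np.int64(150))]
capsc [(array([0.0021, 0.0852, 0.137 ]), np.int64(248))]
```

Emit:
{"op": "servo_tool", "data": {
  "rows": [
    [[0, 0, 0, 0, -0.002, 0, -1], [0, 0, 0, 0, -0.002, 0, -1], [0, 0, 0, 0, -0.002, 0, -1], [0, 0, 0, 0, -0.002, 0, -1], [0, 0, 0, 0, -0.002, 0, -1], [0, 0, 0, 0, -0.002, 0, -1], [0, 0, 0, 0, -0.001, 0, -1], [0, 0, 0, 0, -0.001, 0, -1]]
  ]
}}

```text
t: 4.55
tcp_pos: [0.5381, -0.216, 0.1092]
tool_rot: [0.991, -0.133, 0.0, 0.002]
force: [-5.2, -8.6, 4.2]
finger_gap: -0.0
gripper_force: 4.3
```

```bash
python3 st.py; python3 - <<'E'
from h import *
print(sh(onz("scene",265.8266129,234.99596774,.137)))
sc=manip.snapshot("scene");cv2.imwrite("pics/c3.png",cv2.resize(sc[185:305,220:380],(800,600),interpolation=2))
E
```

```text
tcp [ 0.0018 -0.1568  0.1092] [-2.8  -9.63  4.22] 4.55
cap [(array([0.0035, 0.0985, 0.145 ]), np.int64(158))]
capsc [(array([0.0019, 0.0994, 0.137 ]), np.int64(254))]
[0.00174673 0.08383049 0.137     ]
```

View pics/c3.png

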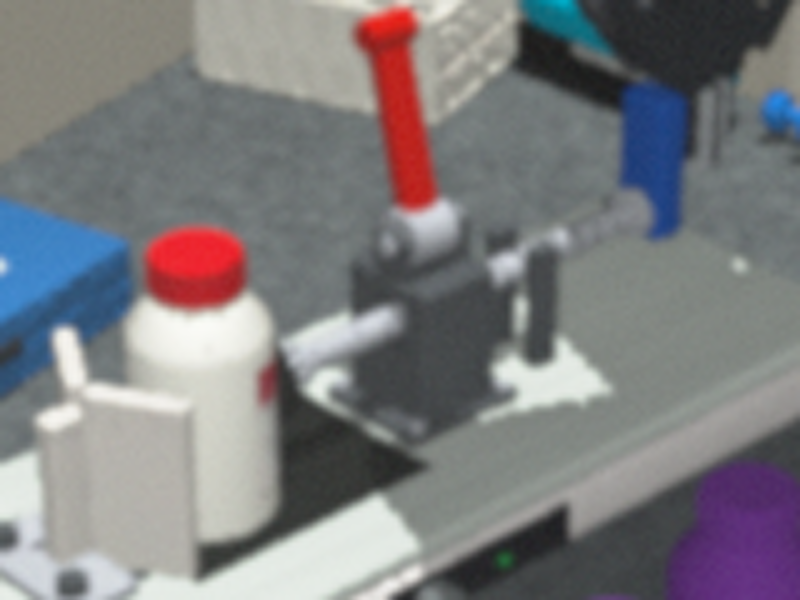

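The bottle (cap at crop (197,265)) has moved about 15 mm, and the pad touches it at (290,370). It is not yet in the V. I continue in small steps.

Emit:
{"op": "servo_tool", "data": {
  "rows": [
    [[0, 0, 0, 0, -0.001, 0, -1], [0, 0, 0, 0, -0.001, 0, -1], [0, 0, 0, 0, -0.001, 0, -1], [0, 0, 0, 0, 0, 0, -1]]
  ]
}}

```text
t: 5.03
tcp_pos: [0.5389, -0.213, 0.1092]
tool_rot: [0.991, -0.133, 0.0, 0.002]
force: [-3.6, -7.9, 4.9]
finger_gap: -0.001
gripper_force: 4.1
```

Emit:
{"op": "servo_tool", "data": {
  "rows": [
    [[0, 0, 0, 0, -0.001, 0, -1], [0, 0, 0, 0, -0.001, 0, -1], [0, 0, 0, 0, 0, 0, -1]]
  ]
}}

```text
t: 5.28
tcp_pos: [0.5395, -0.2111, 0.1092]
tool_rot: [0.991, -0.133, 0.0, 0.002]
force: [-4.7, -7.8, 3.8]
finger_gap: -0.002
gripper_force: 4.1
```

```bash
python3 st.py
```

```text
tcp [ 0.0018 -0.1517  0.1092] [-2.49 -8.73  3.79] 5.2833
cap [(array([0.0023, 0.1024, 0.145 ]), np.int64(193))]
capsc [(array([0.0019, 0.1046, 0.137 ]), np.int64(253))]
```

Emit:
{"op": "servo_tool", "data": {
  "rows": [
    [[0, 0, 0, 0, -0.001, 0, -1], [0, 0, 0, 0, -0.001, 0, -1], [0, 0, 0, 0, 0, 0, -1]]
  ]
}}

```text
t: 5.63
tcp_pos: [0.54, -0.2091, 0.1092]
tool_rot: [0.991, -0.133, 0.0, 0.002]
force: [-4.5, -7.3, 4.2]
finger_gap: -0.001
gripper_force: 4.1
```

Emit:
{"op": "servo_tool", "data": {
  "rows": [
    [[0, 0, 0, 0, -0.001, 0, -1], [0, 0, 0, 0, -0.001, 0, -1], [0, 0, 0, 0, 0, 0, -1]]
  ]
}}

```text
t: 5.88
tcp_pos: [0.5405, -0.2072, 0.1092]
tool_rot: [0.991, -0.133, 0.0, 0.002]
force: [-3.8, -7.8, 4.3]
finger_gap: 0.004
gripper_force: 4.1
```

```bash
python3 st.py
```

```text
tcp [ 0.0018 -0.1477  0.1092] [-1.59 -8.55  4.31] 5.8833
cap [(array([0.001 , 0.1057, 0.145 ]), np.int64(223))]
capsc [(array([0.0022, 0.1084, 0.137 ]), np.int64(264))]
```

Emit:
{"op": "servo_tool", "data": {
  "rows": [
    [[0, 0, 0, 0, -0.001, 0, -1], [0, 0, 0, 0, -0.001, 0, -1], [0, 0, 0, 0, 0, 0, -1]]
  ]
}}

```text
t: 6.23
tcp_pos: [0.5411, -0.2053, 0.1092]
tool_rot: [0.991, -0.133, 0.0, 0.002]
force: [-3.5, -8.4, 4.8]
finger_gap: 0.002
gripper_force: 4.1
```

```bash
python3 st.py
```

```text
tcp [ 0.0018 -0.1457  0.1092] [-1.13 -9.02  4.76] 6.2333
cap [(array([0.0002, 0.1074, 0.145 ]), np.int64(237))]
capsc [(array([0.0021, 0.1103, 0.137 ]), np.int64(259))]
```

Emit:
{"op": "servo_tool", "data": {
  "rows": [
    [[0, 0, 0, 0, -0.001, 0, -1], [0, 0, 0, 0, -0.0005, 0, -1], [0, 0, 0, 0, 0, 0, -1]]
  ]
}}

```text
t: 6.58
tcp_pos: [0.5414, -0.2039, 0.1092]
tool_rot: [0.991, -0.133, 0.0, 0.002]
force: [-4.7, -8.6, 4.4]
finger_gap: -0.005
gripper_force: 4.2
```

Emit:
{"op": "servo_tool", "data": {
  "rows": [
    [[0, 0, 0, 0, -0.001, 0, -1], [0, 0, 0, 0, 0, 0, -1]]
  ]
}}

```text
t: 6.75
tcp_pos: [0.5417, -0.2029, 0.1092]
tool_rot: [0.991, -0.133, 0.0, 0.002]
force: [-4.7, -8.0, 4.4]
finger_gap: 0.004
gripper_force: 4.2
```

```bash
python3 st.py
```

```text
tcp [ 0.0018 -0.1432  0.1092] [-2.44 -9.    4.44] 6.75
cap [(array([-0.0008,  0.11  ,  0.145 ]), np.int64(261))]
capsc [(array([0.0024, 0.1129, 0.137 ]), np.int64(263))]
```

Emit:
{"op": "servo_tool", "data": {
  "rows": [
    [[0, 0, 0, 0, -0.001, 0, -1], [0, 0, 0, 0, 0, 0, -1]]
  ]
}}

```text
t: 7.02
tcp_pos: [0.542, -0.202, 0.1092]
tool_rot: [0.991, -0.133, 0.0, 0.002]
force: [-4.0, -7.4, 5.0]
finger_gap: 0.0
gripper_force: 4.2
```

Emit:
{"op": "servo_tool", "data": {
  "rows": [
    [[0, 0, 0, 0, -0.001, 0, -1], [0, 0, 0, 0, 0, 0, -1]]
  ]
}}

```text
t: 7.18
tcp_pos: [0.5422, -0.2013, 0.1093]
tool_rot: [0.991, -0.133, 0.0, 0.002]
force: [-5.0, -9.8, 4.5]
finger_gap: -0.003
gripper_force: 4.6
```

```bash
python3 st.py
```

```text
tcp [ 0.0018 -0.1416  0.1093] [ -2.23 -10.79   4.47] 7.1833
cap [(array([-0.0015,  0.111 ,  0.145 ]), np.int64(283))]
capsc [(array([0.0025, 0.1138, 0.137 ]), np.int64(264))]
```

Emit:
{"op": "servo_tool", "data": {
  "rows": [
    [[0, 0, 0, 0, -0.001, 0, -1], [0, 0, 0, 0, 0, 0, -1], [0, 0, 0, 0, 0, 0, -1]]
  ]
}}

```text
t: 7.53
tcp_pos: [0.5425, -0.2008, 0.1094]
tool_rot: [0.991, -0.133, 0.001, 0.003]
force: [-5.4, -10.6, 4.9]
finger_gap: -0.002
gripper_force: 5.1
```

Emit:
{"op": "servo_tool", "data": {
  "rows": [
    [[0, 0, 0, 0, -0.001, 0, -1], [0, 0, 0, 0, 0, 0, -1], [0, 0, 0, 0, 0, 0, -1]]
  ]
}}

```text
t: 7.78
tcp_pos: [0.5428, -0.2003, 0.1095]
tool_rot: [0.991, -0.133, 0.001, 0.003]
force: [-5.8, -10.8, 6.0]
finger_gap: -0.003
gripper_force: 5.6
```

```bash
python3 st.py
```

```text
tcp [ 0.0021 -0.1404  0.1095] [ -2.77 -11.92   6.04] 7.7833
cap [(array([-0.0024,  0.1111,  0.145 ]), np.int64(298))]
capsc [(array([0.0024, 0.1141, 0.137 ]), np.int64(263))]
```

Emit:
{"op": "servo_tool", "data": {
  "rows": [
    [[0, 0, 0, 0, -0.001, 0, -1], [0, 0, 0, 0, 0, 0, -1], [0, 0, 0, 0, -0.001, 0, -1], [0, 0, 0, 0, 0, 0, -1], [0, 0, 0, 0, 0, 0, -1]]
  ]
}}

```text
t: 8.3
tcp_pos: [0.5434, -0.1992, 0.1098]
tool_rot: [0.991, -0.133, 0.001, 0.004]
force: [-7.1, -14.5, 6.8]
finger_gap: -0.0
gripper_force: 6.7
```

```bash
python3 st.py
```

```text
tcp [ 0.0025 -0.1392  0.1098] [ -3.01 -15.88   6.79] 8.3
cap [(array([-0.003 ,  0.1114,  0.145 ]), np.int64(310))]
capsc [(array([0.0024, 0.1141, 0.137 ]), np.int64(265))]
```

Emit:
{"op": "servo_tool", "data": {
  "rows": [
    [[0, 0, 0, 0, -0.0008, 0, -1], [0, 0, 0, 0, 0, 0, -1], [0, 0, 0, 0, 0, 0, -1]]
  ]
}}

```text
t: 8.65
tcp_pos: [0.5436, -0.1988, 0.11]
tool_rot: [0.991, -0.133, 0.001, 0.004]
force: [-7.5, -14.7, 7.6]
finger_gap: -0.003
gripper_force: 7.1
```

Emit:
{"op": "servo_tool", "data": {
  "rows": [
    [[0, 0, 0, 0, 0.005, 0, -1], [0, 0, 0, 0, 0.01, 0, -1], [0, 0, 0, 0, 0.01, 0, -1], [0, 0, 0, 0, 0, -0.02, -1], [0, 0, 0, 0, 0, -0.035, -1], [0, 0, 0, 0, 0, -0.035, -1], [0, 0, 0, 0.01, 0, -0.035, -1], [0, 0, 0, 0.03, 0, -0.02, -1]]
  ]
}}

```text
t: 9.32
tcp_pos: [0.5736, -0.2276, 0.2567]
tool_rot: [0.991, -0.134, -0.001, -0.0]
force: [0.4, -0.0, -0.8]
finger_gap: -0.0
gripper_force: 0.0
```

Emit:
{"op": "servo_tool", "data": {
  "rows": [
    [[0, 0, 0, 0.03, 0, 0, -1], [0, 0, 0, 0, -0.03, 0, -1], [0, 0, 0, 0, -0.03, 0, -1], [0, 0, 0, 0, -0.03, 0, -1], [0, 0, 0, 0, -0.03, 0, -1], [0, 0, 0, 0, -0.03, 0, -1], [0, 0, 0, 0, 0, 0, -1], [0, 0, 0, 0, 0, 0, -1]]
  ]
}}

```text
t: 9.98
tcp_pos: [0.6441, -0.0899, 0.2526]
tool_rot: [0.991, -0.132, -0.001, -0.0]
force: [-0.4, -0.5, 0.8]
finger_gap: 0.001
gripper_force: 0.0
```

```bash
python3 st.py; python3 - <<'E'
from h import *
sc=manip.snapshot("scene");cv2.imwrite("pics/c4.png",cv2.resize(sc[165:305,200:385],(800,600),interpolation=2))
s=manip.sense();print((R.from_euler('z',-yaw)*R.from_quat(s['tool_rot'])).as_matrix().round(3))
p=None
for a in [-.25,-.05,.15,.35,.55,.75,.95,1.1,1.25,1.4,1.5]:
    c=.058*np.array([-np.sin(a),np.cos(a)])+.005*np.array([np.cos(a),np.sin(a)])+[.011,.131]
    print(a,c.round(4),None if p is None else (c-p).round(4));p=c
E
```

```text
tcp [ 0.0707 -0.0072  0.2526] [-0.2  -0.58  0.77] 9.9833
cap [(array([-0.0028,  0.1143,  0.145 ]), np.int64(232))]
capsc [(array([0.0024, 0.1141, 0.137 ]), np.int64(265))]
[[ 1.    -0.001 -0.001]
 [-0.001 -1.    -0.   ]
 [-0.001  0.    -1.   ]]
-0.25 [0.0302 0.186 ] None
-0.05 [0.0189 0.1887] [-0.0113  0.0027]
0.15 [0.0073 0.1891] [-0.0116  0.0004]
0.35 [-0.0042  0.1872] [-0.0115 -0.0019]
0.55 [-0.0151  0.1831] [-0.0109 -0.0041]
0.75 [-0.0249  0.1768] [-0.0098 -0.0062]
0.95 [-0.0333  0.1688] [-0.0084 -0.008 ]
1.1 [-0.0384  0.1618] [-0.0052 -0.007 ]
1.25 [-0.0425  0.154 ] [-0.004  -0.0077]
1.4 [-0.0453  0.1458] [-0.0028 -0.0082]
1.5 [-0.0465  0.1401] [-0.0012 -0.0057]
```

View pics/c4.png

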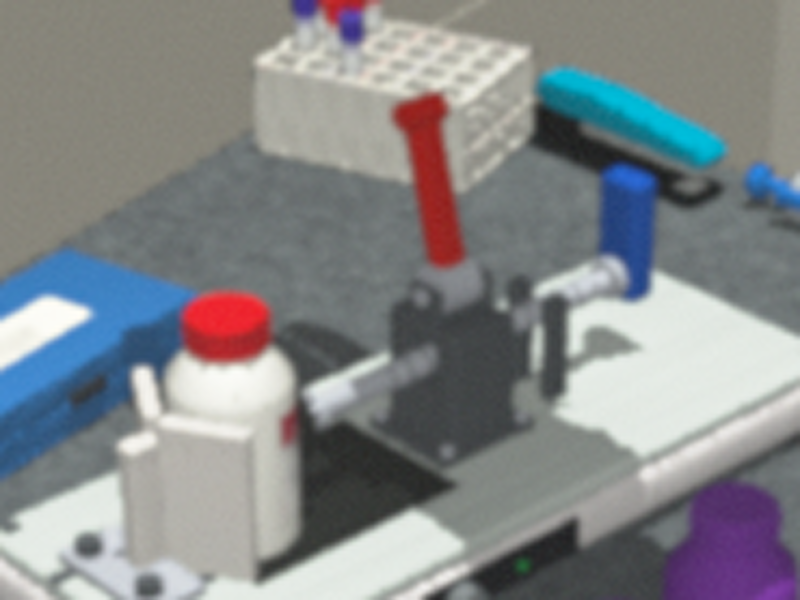

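The bottle (cap at crop (226,325)) stands upright in the V with the pad against it at (315,405), and the grip is free. Next is the lever, whose tip is at (420,105).

Emit:
{"op": "servo_tool", "data": {
  "rows": [
    [[0, 0, 0, 0, 0.003, 0.03, -1], [0, 0, 0, 0, 0, 0.037, -1], [0, 0, 0, -0.01, 0, 0, -1], [0, 0, 0, -0.01, 0, 0, -1], [0, 0, 0, -0.004, 0, 0, -1], [0, 0, 0, -0.004, 0, 0, -1], [0, 0, 0, -0.004, 0, 0, -1], [0, 0, 0, 0, 0, 0, -1]]
  ]
}}

```text
t: 10.8
tcp_pos: [0.6123, -0.0863, 0.1872]
tool_rot: [0.991, -0.134, 0.0, 0.0]
force: [-0.5, -1.0, 0.2]
finger_gap: 0.001
gripper_force: 0.0
```

```bash
python3 st.py
```

```text
tcp [ 0.0391 -0.0121  0.1872] [-0.21 -1.07  0.23] 10.8
cap [(array([-0.0025,  0.1112,  0.145 ]), np.int64(301))]
capsc [(array([0.0025, 0.114 , 0.137 ]), np.int64(264))]
```

Emit:
{"op": "servo_tool", "data": {
  "rows": [
    [[0, 0, 0, -0.003, 0, 0, -1], [0, 0, 0, -0.003, 0, 0, -1], [0, 0, 0, -0.003, 0, 0, -1], [0, 0, 0, -0.003, 0, -0.0005, -1], [0, 0, 0, -0.003, 0, -0.0005, -1], [0, 0, 0, -0.003, 0, -0.0005, -1], [0, 0, 0, -0.002, 0, 0, -1], [0, 0, 0, 0, 0, 0, -1]]
  ]
}}

```text
t: 11.57
tcp_pos: [0.5933, -0.0805, 0.1884]
tool_rot: [0.991, -0.133, 0.001, 0.0]
force: [3.3, -1.3, 3.4]
finger_gap: -0.006
gripper_force: 1.8
```

Emit:
{"op": "servo_tool", "data": {
  "rows": [
    [[0, 0, 0, -0.003, 0, 0, -1], [0, 0, 0, -0.003, 0, 0, -1], [0, 0, 0, -0.003, 0, 0, -1], [0, 0, 0, -0.003, 0, 0, -1]]
  ]
}}

```text
t: 11.9
tcp_pos: [0.5827, -0.0777, 0.1883]
tool_rot: [0.991, -0.133, 0.002, 0.0]
force: [7.5, -2.7, 1.2]
finger_gap: 0.0
gripper_force: 3.7
```

```bash
python3 st.py
```

```text
tcp [ 0.0083 -0.0116  0.1883] [ 8.   -0.63  1.19] 11.9
cap [(array([-0.0025,  0.1112,  0.145 ]), np.int64(301))]
capsc [(array([0.0025, 0.114 , 0.137 ]), np.int64(263))]
```

Emit:
{"op": "servo_tool", "data": {
  "rows": [
    [[0, 0, 0, -0.004, 0, 0.0005, -1], [0, 0, 0, -0.004, 0, 0.0005, -1], [0, 0, 0, -0.004, 0, 0.001, -1], [0, 0, 0, -0.004, 0, 0.0013, -1], [0, 0, 0, -0.004, 0, 0.0015, -1], [0, 0, 0, -0.003, 0, 0.0015, -1], [0, 0, 0, 0, 0, 0, -1]]
  ]
}}

```text
t: 12.58
tcp_pos: [0.5634, -0.0725, 0.1836]
tool_rot: [0.991, -0.133, 0.006, 0.001]
force: [7.3, -1.4, 6.2]
finger_gap: -0.003
gripper_force: 5.3
```

```bash
python3 st.py
```

```text
tcp [-0.0117 -0.0117  0.1836] [7.36 0.61 6.21] 12.5833
cap [(array([-0.0025,  0.1112,  0.145 ]), np.int64(299))]
capsc [(array([0.0024, 0.1141, 0.137 ]), np.int64(263))]
```

Emit:
{"op": "servo_tool", "data": {
  "rows": [
    [[0, 0, 0, -0.0035, 0, 0.0018, -1], [0, 0, 0, -0.0035, 0, 0.002, -1], [0, 0, 0, -0.0035, 0, 0.0025, -1], [0, 0, 0, -0.0033, 0, 0.0028, -1], [0, 0, 0, -0.003, 0, 0.003, -1], [0, 0, 0, -0.002, 0, 0.0025, -1], [0, 0, 0, 0, 0, 0, -1]]
  ]
}}

```text
t: 13.27
tcp_pos: [0.5437, -0.0671, 0.1692]
tool_rot: [0.991, -0.133, 0.004, 0.001]
force: [4.2, -2.1, 11.6]
finger_gap: -0.005
gripper_force: 6.1
```

```bash
python3 st.py
```

```text
tcp [-0.0322 -0.0117  0.1692] [ 4.63 -0.9  11.64] 13.2667
cap [(array([-0.0025,  0.1112,  0.145 ]), np.int64(299))]
capsc [(array([0.0024, 0.1141, 0.137 ]), np.int64(263))]
```

Tracking the arc well at a ≈ 0.93. Continuing to a ≈ 1.25.

Emit:
{"op": "servo_tool", "data": {
  "rows": [
    [[0, 0, 0, -0.002, 0, 0.0025, -1], [0, 0, 0, -0.002, 0, 0.0028, -1], [0, 0, 0, -0.0016, 0, 0.003, -1], [0, 0, 0, -0.0014, 0, 0.003, -1], [0, 0, 0, -0.0012, 0, 0.003, -1], [0, 0, 0, 0, 0, 0, -1]]
  ]
}}

```text
t: 13.87
tcp_pos: [0.5326, -0.064, 0.1525]
tool_rot: [0.991, -0.133, -0.001, -0.0]
force: [3.2, -1.7, 3.0]
finger_gap: 0.003
gripper_force: 1.4
```

```bash
python3 st.py
```

```text
tcp [-0.0436 -0.0116  0.1525] [ 3.51 -0.75  2.99] 13.8667
cap [(array([-0.0025,  0.1112,  0.145 ]), np.int64(299))]
capsc [(array([0.0024, 0.114 , 0.137 ]), np.int64(264))]
```

Emit:
{"op": "servo_tool", "data": {
  "rows": [
    [[0, 0, 0, -0.0005, 0, 0.002, -1], [0, 0, 0, -0.0005, 0, 0.002, -1], [0, 0, 0, -0.0005, 0, 0.002, -1], [0, 0, 0, 0, 0, 0.002, -1], [0, 0, 0, 0, 0, 0.001, -1], [0, 0, 0, 0, 0, 0, -1]]
  ]
}}

```text
t: 14.47
tcp_pos: [0.5308, -0.0632, 0.1428]
tool_rot: [0.991, -0.133, -0.002, -0.0]
force: [0.3, 0.4, -0.4]
finger_gap: 0.001
gripper_force: 0.0
```

```bash
python3 st.py;  python3 - <<'E'
from h import *
sc=manip.snapshot("scene");cv2.imwrite("pics/c5.png",cv2.resize(sc[165:305,200:385],(800,600),interpolation=2))
E
```

```text
tcp [-0.0456 -0.0114  0.1428] [ 0.14  0.5  -0.37] 14.4667
cap [(array([-0.0025,  0.1112,  0.145 ]), np.int64(300))]
capsc [(array([0.0024, 0.114 , 0.137 ]), np.int64(262))]
```

View pics/c5.png

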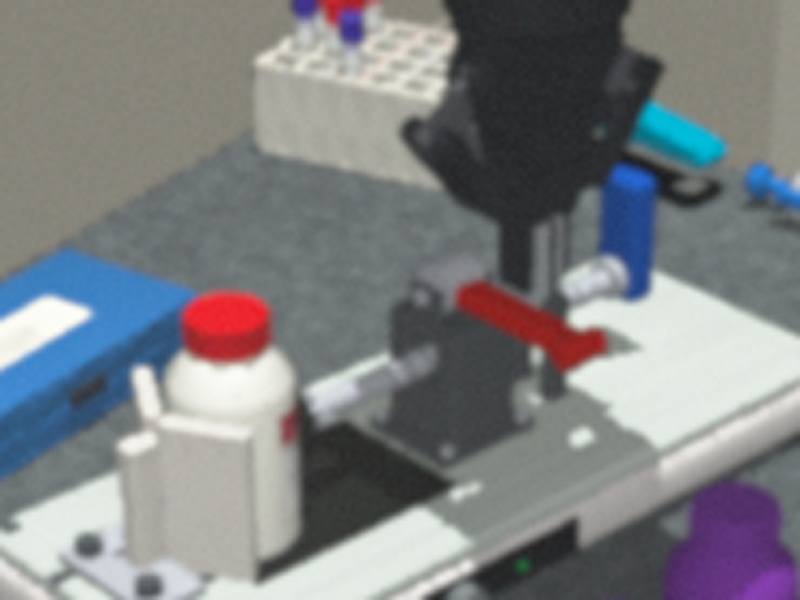

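The lever lies level, with its tip at crop (585,345) towards the front, and the contact force is zero, so it has snapped over. The bottle is unmoved. I retreat upwards.

Emit:
{"op": "servo_tool", "data": {
  "rows": [
    [[0, 0, 0, 0, 0, -0.01, -1], [0, 0, 0, 0, 0, -0.03, -1], [0, 0, 0, 0, 0, -0.03, -1], [0, 0, 0, 0, 0, -0.03, -1], [0, 0, 0, 0, 0, -0.02, -1], [0, 0, 0, 0, 0, 0, -1], [0, 0, 0, 0, 0, 0, -1]]
  ]
}}

```text
t: 15.2
tcp_pos: [0.5326, -0.0639, 0.2657]
tool_rot: [0.991, -0.133, 0.002, 0.0]
force: [0.8, -0.3, -0.6]
finger_gap: -0.004
gripper_force: 0.0
```

```bash
python3 st.py; python3 - <<'E'
from h import *
sc=manip.snapshot("scene");b,_=blobs(sc,*RED,(290,180,350,270));print(b)
print("tip expected px",proj("scene",wo([-.077,-.01,.112])))
E
```

```text
tcp [-0.0437 -0.0116  0.2657] [ 0.87 -0.03 -0.65] 15.2
cap [(array([-0.0025,  0.1112,  0.145 ]), np.int64(301))]
capsc [(array([0.0024, 0.114 , 0.137 ]), np.int64(262))]
[(array([306, 231,  34,  20, 261]), array([322.33716475, 240.30268199]))]
tip expected px [335.92422644 246.03034519]
```

```bash
python3 -c "
from station import manip;print(manip.sign_off())"
```

```text
the job is handed in; nothing more can be done
None
```

The job is handed in: the bottle is upright and home in the V under an estimated 8 N of pad force (from wrist readings), the red lever is down past centre, and the arm is clear. No verdict came back at sign-off.

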